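# Load the free pile-lift bed and set its lever to float

### The arm

A 6-joint arm with a two-finger parallel gripper is mounted at the origin on the work surface. World frame = base frame: x ahead of the robot, y to its left, z up, the work surface at z = 0. Lengths are in mm, angles in rad, forces in N, time in s.
With the tool pointing down it reaches from about 350 to 775 mm from the base axis. Payload 7.3 kg.
Tool frame: the origin (TCP) lies at the very end of the fingers, on their centre line; the grasp point (between the pads) lies 19 mm behind it; z points along the fingers, y is the line along which they close (so a half turn about z gives the same grasp; the last joint's range is limited). The gripper opens to 92 mm and grips with 3 to 60 N. Pads are 19 mm wide; open, the fingers measure 130 mm over their backs; the gripper's body (75 mm by 190 mm) begins 47 mm behind the grasp point.
Start: joints at [-1.337, 0.342, 1.524, -0, 1.275, -0.146], TCP at [194.659, -487.599, 226.741] pointing down, gripper open.
Joint ranges: [-2.53, 2.53], [-0.77, 2.02], [0.04, 2.7], [-1, 4.14], [0.28, 2.66], [-3.11, 3.11]. Speed limits (rad/s): [2.57, 2.57, 3.14, 3.14, 3.14, 3.14].

### API

Orientations are given as [roll, pitch, yaw] about the fixed x, y, z axes, in that order (R = Rz(yaw) Ry(pitch) Rx(roll)).
In Python, from plant import get_obs, capture, close_job gives the robot as it stands. The module is installed in compiled form; this text tells all that it offers.
- The arm moves only by the shell command python3 -m handwheel 'ROWS'. ROWS is JSON, a list of rows, each a list of 3 entries, a list of its own where there are three numbers: the turn, a rotation vector about the tool's x, y, z in degrees, then the shift along the tool's x, y, z in m, then the opening, from 0 (shut) to 1 (fully open). A call has 1 to 12 rows; each row is the pose to reach, as a shift and turn from the pose commanded when the call began, along the tool's axes at that moment; what a row does not reach only later rows make up. A row lasts 1/10 s, in which the tool goes at most 50 mm and 8.59 degrees, less where a joint would pass 70% of its speed; a pose out of reach is approached as far as the arm can. A call with a gripper value outside its range is refused whole. The fingers move at their own pace and stop on an object; the grip force is fixed at half the most. Time passes only in rows, so rows that repeat a pose let the fingers close. It gives the time, the measured TCP pose, the force, the opening and the grip force at its end, in the units of the state.
- get_obs(): the state, without advancing time (a new reading comes with each control period).
- capture(name): name is "side" or "top" or "wrist"; returns a dict with "image" (480x640x3 uint8, red, green, blue), "depth" (480x640 float32, mm along the optical axis (not along the pixel's ray), 0 where there is no reading), "fx", "fy", "cx", "cy" (pixels), "k1" (the pictures are not rectified: a ray, as slopes to the right and down, at radius r is drawn at 1 + k1 r^2 times it, then the intrinsics apply), "camera_from_world" (4x4, takes a point from world to camera coordinates). Camera axes: x right, y down, z forward; pixel columns grow to the right and rows downward; lengths in mm; the calibration is good to about 2 mm. A picture is of the moment at which its call begins.
- close_job(): hands the job in; it is judged then, once.
The state is a dict: "time": time; "joint_positions": joint angles; "dq": joint speeds; "tau": joint torques, N m; "tool_pos": TCP position; "tcp_rot": TCP orientation; "contact_force": force on the tool from outside, world axes, zero at the start; "moment": the same for the moment, N m; "grip_width": finger opening in mm; "finger_force": force on a finger pad.
Only numpy, scipy, OpenCV 4.12 (cv2) and the standard library are available. Lean on these libraries where they do the work, as an engineer would, in place of code of your own. Each camera call takes 0.05 s, during which the arm holds its last target. There are 200 camera calls.

### The job

The bench lift has two shallow steel beds; one already carries a pile of finished sheets, the other is free except for its steel safety strut. First lift the strut out of the free bed and lay it in the long tray in front of the lift, then lay every loose decal pad flat on the floor of the free bed, card backing down and none on top of another, and only then push the free bed's own lever (the left lever works the left bed, the right lever the right bed) forward through the stiff detent until it stays in its float notch. Leave the loaded bed's pile and lever and the other things on the bench as they are.

Things in the scene. Friction and masses are not known exactly. Their poses are not given: they have to be found in the camera images.
- lift: The bench lift, fixed: grey base 210 x 460 mm with two steel beds side by side along its y and a grey valve block with two levers between them (block 110 x 130 mm, top 76 mm above the table, centred at lift x = +40 mm). Origin: centre of the base, on the table. x points away from the robot, y to the left bed; turned by up to 0.08 rad from the world.
- bed_left (a point): Centre of the left bed's floor (lift y = +165 mm), 30 mm above the table; axes as the lift's. The bed is an open shallow tray, inside 206 mm (x) by 124 mm (y), walls 6 mm thick and 10 mm high above the floor: four pads fit in a row along x with each pad's 64 mm side along y.
- bed_right (a point): The same point of the right bed (lift y = -165 mm), an equal bed.
- lever_left (a joint): Left bed's valve lever, rad: 0 = leaning 0.5 rad back towards the robot, growing as it is pushed forward (lift +x). Starts at 0 to 0.25 and moves easily (1 N at the knob) up to 0.43, where a spring detent begins: 8 to 10 N at the knob up to 0.6, then less, crest at 0.73. Let go before the crest it springs back below 0.4; past it, it snaps into the float notch at its stop, 1.0, and stays (10 N to pull out).
- lever_right (a joint): Right bed's valve lever, rad: 0 = leaning 0.5 rad back towards the robot, growing as it is pushed forward (lift +x). Starts at 0 to 0.25 and moves easily (1 N at the knob) up to 0.43, where a spring detent begins: 8 to 10 N at the knob up to 0.6, then less, crest at 0.73. Let go before the crest it springs back below 0.4; past it, it snaps into the float notch at its stop, 1.0, and stays (10 N to pull out).
- knob_left (a point): Centre of the left lever's black round-ended handle (24 mm diameter, 52 mm long, along the lever). It lies 115 mm from the lever's pivot, which runs along lift y at lift (40, 32, 65) mm; the handle is 0.166 m above the table at joint 0. A 10 mm steel stem below it. The two levers stand 64 mm apart.
- knob_right (a point): Centre of the right lever's black round-ended handle (24 mm diameter, 52 mm long, along the lever). It lies 115 mm from the lever's pivot, which runs along lift y at lift (40, -32, 65) mm; the handle is 0.166 m above the table at joint 0. A 10 mm steel stem below it. The two levers stand 64 mm apart.
- pile: Pile of finished sheets, white block with two card bands, 150 x 96 x 40 mm high, 2.5 kg, lying in one of the two beds (that bed is the loaded one; the other is the free bed). Origin: centre of its underside.
- strut: Safety strut: steel bar 150 mm long (own x), 26 mm wide (own y), 34 mm high, with 40 mm wide shoes over the last 12 mm at both ends, 0.45 kg; at the start it lies in the free bed, roughly along lift x. Origin: centre of its underside.
- tray: Long grey strut tray, fixed in front of the lift (robot side): inside 60 mm (own x) by 190 mm (own y, across in front of the robot), floor 15 mm above the table, rim 8 mm above the floor and 6 mm thick. The strut lies in it lengthwise. Origin: centre of its underside, on the table.
- pad1: Pad of decal sheets: white rigid block with black marks on top and a card backing underneath, 42 (own x) x 64 (own y) x 28 mm high, about 0.09 kg. Origin: centre of its underside. Some pads are absent in some runs.
- pad2: Pad of decal sheets: white rigid block with black marks on top and a card backing underneath, 42 (own x) x 64 (own y) x 28 mm high, about 0.09 kg. Origin: centre of its underside. Some pads are absent in some runs.
- pad3: Pad of decal sheets: white rigid block with black marks on top and a card backing underneath, 42 (own x) x 64 (own y) x 28 mm high, about 0.09 kg. Origin: centre of its underside. Some pads are absent in some runs.
- pad4: Pad of decal sheets: white rigid block with black marks on top and a card backing underneath, 42 (own x) x 64 (own y) x 28 mm high, about 0.09 kg. Origin: centre of its underside. Some pads are absent in some runs.
- jar: White jar, 68 mm diameter, 60 mm high; bystander. Origin: centre of its underside.
- cup: Steel cup, 80 mm rim, 70 mm high; bystander. Origin: centre of its underside.
- scraper: Spatula-like scraper lying on the table; bystander.

How it is judged:
By the outcome, as a careful person would: the job done as asked, in the order asked, and still so for the second after the job is handed in, with the robot touching nothing.
Of pad1, pad2, pad3, pad4 only 3 to 4 are there at a start; the rules pass over those that are not, and their reading is None.
At some moment in a run one of pad1, pad2, pad3, pad4 may be knocked a few centimetres aside while the robot is not near it.
Once in a run the grip may slacken for a moment while it holds something.
It also fails if it takes over 210 s, if anything falls off the work surface, if the arm or the gripper's body presses on something with over 40 N, if the wrist force passes 120 N, or if a joint passes its speed limit or range.

## Working session

There is one attempt and no reset: what is moved stays moved. The work goes in short steps, Python scripts to look and compute and a shell command to move; the robot and the scene stay as the last step left them, time stands still between calls to the robot, and variables do not carry over. Pictures are saved under pics/ and viewed, at most 14 in all, crops included, and the job is handed in when it is done.

```bash
mkdir -p pics
cat > h.py <<'E'
import numpy as np, cv2, json
from scipy.spatial.transform import Rotation as R
from plant import get_obs, capture
def snap(name, fn):
    c=capture(name); cv2.imwrite('pics/'+fn+'.png',c['image'][:,:,::-1]); np.save('pics/'+fn+'.npy',c,allow_pickle=True); return c
def load(fn): return np.load('pics/'+fn+'.npy',allow_pickle=True).item()
def ray(c,u,v):
    d=np.array([(u-c['cx'])/c['fx'],(v-c['cy'])/c['fy']]); s=d.copy()
    for _ in range(20): s=d/(1+c['k1']*(s@s))
    return np.array([s[0],s[1],1.])
def atz(c,u,v,z):
    M=np.linalg.inv(c['camera_from_world']); o=M[:3,3]; d=M[:3,:3]@ray(c,u,v)
    return o+d*(z-o[2])/d[2]
def dep(c,u,v):
    M=np.linalg.inv(c['camera_from_world']); z=c['depth'][int(v),int(u)]
    return M[:3,3]+M[:3,:3]@ray(c,u,v)*z
def proj(c,p):
    q=c['camera_from_world']@np.append(p,1); s=q[:2]/q[2]; s=s*(1+c['k1']*(s@s))
    return np.array([c['fx']*s[0]+c['cx'],c['fy']*s[1]+c['cy']])
def cloud(c):
    v,u=np.mgrid[0:480,0:640]; K=np.array([[c['fx'],0,c['cx']],[0,c['fy'],c['cy']],[0,0,1.]])
    s=cv2.undistortPoints(np.stack([u,v],-1).reshape(-1,1,2).astype(float),K,np.array([c['k1'],0,0,0.])).reshape(480,640,2)
    P=np.dstack([s,np.ones((480,640))])*c['depth'][...,None]
    M=np.linalg.inv(c['camera_from_world']); return P@M[:3,:3].T+M[:3,3]
def pose():
    o=get_obs(); r=np.array(o['tcp_rot']); 
    return np.array(o['tool_pos']), R.from_euler('xyz',r), o
def tool(target, yaw=None):
    """shift in tool axes (m), and turn about tool z (deg) to reach target TCP with tool down, y axis at yaw"""
    p,r,o=pose(); print('tcp',p.round(1),'rpy',r.as_euler('xyz').round(3),'t',o['time'],'w',o['grip_width'])
    s=r.inv().apply(np.array(target)-p)/1000
    out=[0,0,0]
    if yaw is not None:
        best=None
        for k in (0,np.pi):
            t=(r.inv()*R.from_euler('xyz',[np.pi,0,yaw+k])).as_rotvec()
            if best is None or np.linalg.norm(t)<np.linalg.norm(best): best=t
        out=np.degrees(best).round(2).tolist()
    print('turn',out,'shift',s.round(4).tolist())
E
python3 - <<'E'
from h import *
for n in('top','side'):
    c=snap(n,n+'0'); M=np.linalg.inv(c['camera_from_world']); print(n,M.round(2).tolist(),c['fx'],c['k1'])
o=get_obs(); print(o)
E
```

```text
top [[0.03, -0.99, 0.14, 450.15], [-1.0, -0.03, -0.0, -28.1], [0.0, -0.14, -0.99, 1280.03], [0.0, 0.0, 0.0, 1.0]] 551.2125718028849 -0.10481229639783657
side [[0.89, -0.25, 0.37, 15.17], [-0.45, -0.51, 0.73, -1159.08], [0.01, -0.82, -0.57, 997.6], [0.0, 0.0, 0.0, 1.0]] 618.9707959257223 -0.14431462510749515
{'time': 0.1, 'joint_positions': array([-1.33699866e+00,  3.42635284e-01,  1.52486725e+00, -5.11181692e-08,
        1.27539366e+00, -1.45985667e-01]), 'dq': array([-1.93830609e-04, -5.21172916e-04, -1.13921490e-03,  1.51007565e-04,
       -3.80042035e-04,  1.07620846e-05]), 'tau': array([ 1.27937419e-03, -4.32005417e+01, -2.44695604e+01,  7.18314084e-02,
        5.25997079e-02, -4.89481693e-05]), 'tool_pos': array([ 194.57654915, -487.24960219,  226.14260633]), 'tcp_rot': array([-3.14030297e+00, -1.89574740e-04,  3.79783227e-01]), 'contact_force': array([ 0.18217612, -0.09264624, -0.98078655]), 'moment': array([-0.02323696,  0.02591125,  0.0360303 ]), 'finger_force': 0.0, 'grip_width': 91.66511808645248}
```

View pics/top0.png

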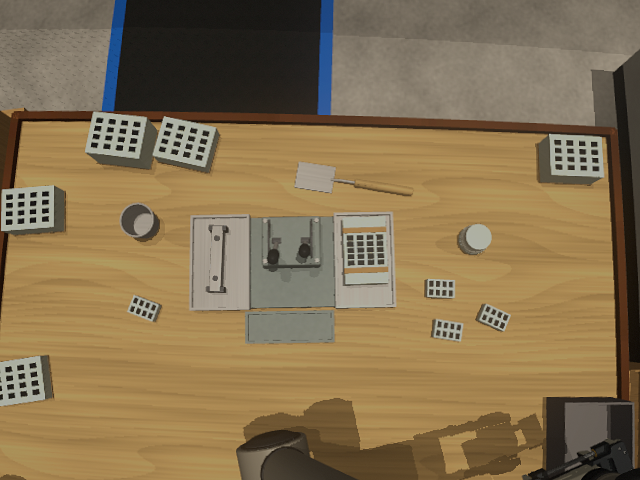

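View pics/side0.png

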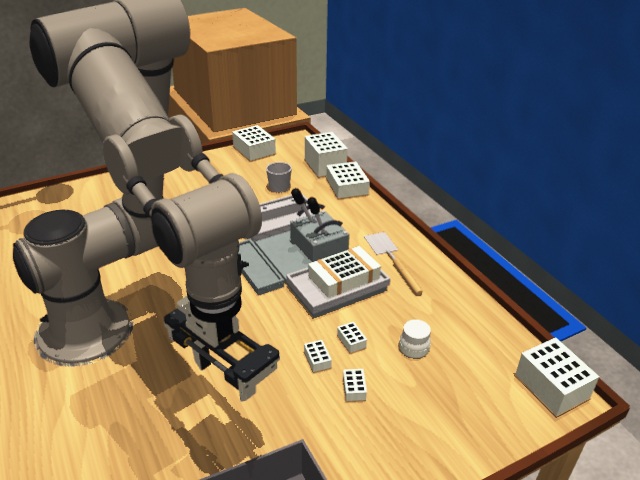

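The top view shows the strut in the left (free) bed at about (217,258) and the pile in the right bed at (366,250). There are four pads, at (144,308), (440,288), (493,317) and (448,330). The tray is at (290,327) and the knobs at (274,257) and (304,250).

```bash
cat >> h.py <<'E'
def rect(P,m):
    q=P[m][:,:2].astype(np.float32); (c,(w,h),a)=cv2.minAreaRect(q)
    if w<h: w,h,a=h,w,a+90
    return np.round(c,1),round(w,1),round(h,1),round((a+90)%180-90,1),round(float(np.median(P[m][:,2])),1),int(m.sum())
def near(P,u,v,r,lo,hi):
    m=np.zeros(P.shape[:2],bool); m[max(0,v-r):v+r,max(0,u-r):u+r]=1
    return m&(P[...,2]>lo)&(P[...,2]<hi)
E
python3 - <<'E'
from h import *
c=load('top0'); P=cloud(c)
for n,u,v in(('A',144,308),('B',440,288),('C',493,317),('D',448,330)): print(n,rect(P,near(P,u,v,22,18,40)))
print('strut',rect(P,near(P,217,258,40,52,75)))
print('pile',rect(P,near(P,366,250,45,60,80)))
# lift corners at z=40 bed rim; tray corners z=23
for n,u,v,z in (('lb_far_out',190,217,40),('lb_near_out',190,309,40),('rb_far_out',393,213,40),('rb_near_out',396,306,40),('tray fl',246,312,23),('tray fr',334,309,23),('tray nl',246,342,23),('tray nr',334,342,23)): print(n,atz(c,u,v,z).round(1), dep(c,u,v).round(1))
for u,v in((274,257),(304,250),(272,244),(304,240)): print('knob',dep(c,u,v).round(1))
x=c['image'][195:360,170:410]; cv2.imwrite('pics/z1.png',cv2.resize(x,(800,550),interpolation=cv2.INTER_CUBIC)[:,:,::-1])
E
```

```text
A (array([478.7, 373.9]), 65.8, 40.3, 72.3, 27.9, 494)
B (array([ 543.9, -305.8]), 64.8, 41.8, 88.9, 28.6, 515)
C (array([ 481.2, -431.1]), 65.6, 42.3, 65.8, 28.6, 530)
D (array([ 450.4, -323.3]), 63.3, 41.9, 82.1, 28.7, 498)
strut (array([594.9, 203.2]), 149.3, 41.8, 1.3, 63.4, 900)
pile (array([ 622.4, -128.1]), 150.9, 94.7, 3.7, 70.4, 2850)
lb_far_out [690.1 273.2  40. ] [690.2 273.3  39.6]
lb_near_out [479.6 260.4  40. ] [479.6 260.1  41.6]
rb_far_out [ 712.9 -193.6   40. ] [ 7.212e+02 -1.989e+02  7.000e-01]
rb_near_out [ 500.1 -202.5   40. ] [ 501.7 -208.     0.9]
tray fl [477.5 135.8  23. ] [477.4 135.3  26.6]
tray fr [490.2 -63.9  23. ] [ 4.909e+02 -6.450e+01  3.000e-01]
tray nl [410.  132.9  23. ] [409.9 133.3  19.8]
tray nr [416.  -65.8  23. ] [415.4 -66.3   3.6]
knob [584.7  63.1 188.8]
knob [599.7   3.6 195.3]
knob [627.1  78.   78.1]
knob [638.5   7.8  75.4]
```

View pics/z1.png

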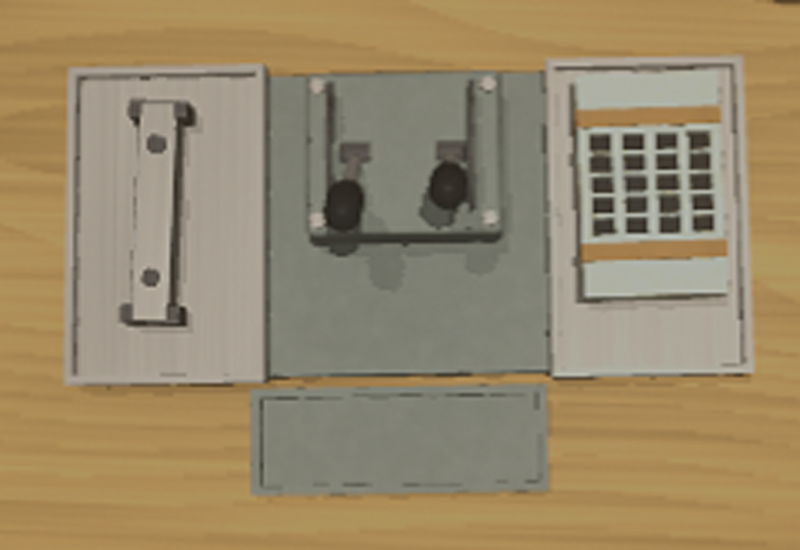

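Run:
```python
from h import *
c=load('top0')
def fit(local,px,z):
    w=np.array([atz(c,170+.3*x,195+.3*y,z)[:2] for x,y in px]); l=np.array(local,float)
    lm,wm=l.mean(0),w.mean(0); a,b=l-lm,w-wm
    th=np.arctan2((a[:,0]*b[:,1]-a[:,1]*b[:,0]).sum(),(a*b).sum()); 
    r=np.array([[np.cos(th),-np.sin(th)],[np.sin(th),np.cos(th)]]); o=wm-r@lm
    print('res',(w-(l@r.T+o)).round(1).tolist()); return o,th,r
o,th,r=fit([(109,233),(109,97),(-109,233),(-109,97),(109,-97),(109,-233),(-109,-97),(-109,-233)],[(66,69),(265,66),(65,385),(267,383),(547,61),(743,57),(552,376),(753,373)],40)
print('lift',o.round(1),th.round(4)); 
for x in(-77,-26,26,77,0): print(x,(o+r@[x,165]).round(1))
to,tt,_=fit([(36,101),(36,-101),(-36,101),(-36,-101)],[(251,390),(548,385),(252,494),(547,490)],23); print('tray',to.round(1),tt.round(4))
for y in(32,-32): print('pivot',(o+r@[40,y]).round(1))
tool([594.9,203.2,160],np.radians(1.3))
```

```text
res [[-0.1, 1.6], [-0.8, -0.6], [0.7, -0.5], [0.1, -1.5], [-0.9, -0.8], [-0.5, -0.2], [1.2, 0.8], [0.4, 1.2]]
lift [595.5  34.4] 0.0475
-77 [510.7 195.5]
-26 [561.7 197.9]
26 [613.6 200.4]
77 [664.6 202.8]
0 [587.7 199.2]
res [[-1.0, -0.2], [-0.4, -0.6], [0.8, -0.7], [0.6, 1.5]]
tray [446.9  35. ] 0.044
pivot [633.9  68.2]
pivot [637.    4.3]
tcp [ 194.6 -487.2  226.1] rpy [-3.14 -0.    0.38] t 0.1 w 91.66511808645248
turn [-0.08, 0.0, 20.46] shift [0.6277, -0.4928, 0.0669]
```

```bash
python3 -m handwheel '[[[0,0,0],[0,0,-0.05],1],[[0,0,0],[0,0,-0.1],1],[[0,0,20.5],[0.628,-0.493,-0.1],1],[[0,0,20.5],[0.628,-0.493,-0.1],1],[[0,0,20.5],[0.628,-0.493,-0.1],1],[[0,0,20.5],[0.628,-0.493,-0.1],1],[[0,0,20.5],[0.628,-0.493,-0.1],1],[[0,0,20.5],[0.628,-0.493,-0.1],1],[[0,0,20.5],[0.628,-0.493,-0.1],1],[[0,0,20.5],[0.628,-0.493,-0.1],1],[[0,0,20.5],[0.628,-0.493,-0.1],1],[[0,0,20.5],[0.628,-0.493,-0.1],1]]'
python3 -c "
from h import *
tool([594.9,203.2,250],np.radians(1.3))"
```

```text
time: 1.3
tool_pos: [444.8, -55.1, 326.6]
tcp_rot: [3.141, 0.0, 0.022]
contact_force: [0.9, -1.3, -0.3]
grip_width: 92.1
finger_force: 0.0
tcp [444.8 -55.1 326.6] rpy [3.141 0.    0.022] t 1.3 w 92.09748560568298
turn [0.01, 0.01, -0.04] shift [0.1558, -0.2549, 0.0765]
```

```bash
python3 -m handwheel '[[[0,0,0],[0.12,-0.195,0.02],1],[[0,0,0],[0.12,-0.195,0.02],1],[[0,0,0],[0.12,-0.195,0.02],1],[[0,0,0],[0.12,-0.195,0.02],1],[[0,0,0],[0.12,-0.195,0.02],1],[[0,0,0],[0.12,-0.195,0.02],1],[[0,0,0],[0.12,-0.195,0.02],1],[[0,0,0],[0.12,-0.195,0.02],1]]'
python3 -c "
from h import *
tool([594.9,203.2,250],np.radians(1.3))"
```

```text
time: 2.1
tool_pos: [559.6, 139.5, 306.7]
tcp_rot: [3.141, 0.0, 0.021]
contact_force: [-1.0, -0.4, -0.2]
grip_width: 92.0
finger_force: 0.0
tcp [559.6 139.5 306.7] rpy [3.141 0.    0.021] t 2.1 w 91.96185839521958
turn [0.03, 0.02, -0.09] shift [0.0367, -0.063, 0.0567]
```

```bash
python3 -m handwheel '[[[0,0,0],[0.036,-0.063,0.056],0.7],[[0,0,0],[0.036,-0.063,0.056],0.7],[[0,0,0],[0.036,-0.063,0.056],0.7],[[0,0,0],[0.036,-0.063,0.056],0.7],[[0,0,0],[0.036,-0.063,0.056],0.7]]'
python3 -c "
from h import *
tool([594.9,203.2,41],np.radians(1.3))
c=snap('wrist','w1'); P=cloud(c); m=(P[...,2]>57)&(P[...,2]<70)&(abs(P[...,0]-595)<100)&(abs(P[...,1]-203)<60); print(rect(P,m))"
```

```text
time: 2.6
tool_pos: [594.8, 202.8, 252.4]
tcp_rot: [3.142, -0.002, 0.021]
contact_force: [-0.2, -0.9, -0.1]
grip_width: 64.5
finger_force: 0.0
tcp [594.8 202.8 252.4] rpy [ 3.142e+00 -2.000e-03  2.100e-02] t 2.6 w 64.54894405492995
turn [0.01, -0.13, -0.12] shift [-0.0004, -0.0004, 0.2114]
(array([594.7, 205.5]), 149.7, 39.7, 0.7, 64.9, 4260)
```

View pics/w1.png

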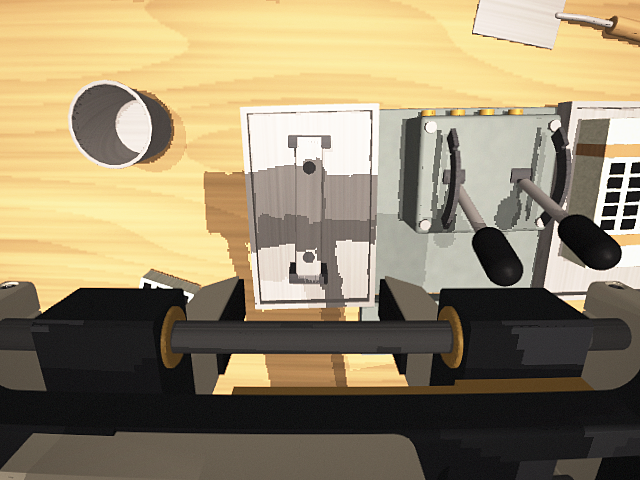

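The strut lies straight under the gripper, its ends at (310,142) and (308,273) and clear of the bed walls. I'll descend and grip it.

```bash
python3 -m handwheel '[[[0,0,0],[0,-0.002,0.05],0.7],[[0,0,0],[0,-0.002,0.1],0.7],[[0,0,0],[0,-0.002,0.15],0.7],[[0,0,0],[0,-0.002,0.19],0.7],[[0,0,0],[0,-0.002,0.214],0.7],[[0,0,0],[0,-0.002,0.214],0.7],[[0,0,0],[0,-0.002,0.214],0.1],[[0,0,0],[0,-0.002,0.214],0.1],[[0,0,0],[0,-0.002,0.214],0.1],[[0,0,0],[0,-0.002,0.214],0.1],[[0,0,0],[0,-0.002,0.214],0.1],[[0,0,0],[0,-0.002,0.214],0.1]]'
python3 -m handwheel '[[[0,0,0],[0,0,0],0.1],[[0,0,0],[0,0,-0.04],0.1],[[0,0,0],[0,0,-0.09],0.1],[[0,0,0],[0,0,-0.14],0.1],[[0,0,0],[0,0,-0.19],0.1],[[0,0,0],[0,0,-0.22],0.1],[[0,0,0],[0,0,-0.22],0.1],[[0,0,0],[0,0,-0.22],0.1]]'
python3 -c "
from h import *
tool([446.9,35,200],np.pi/2+0.0455)"
```

```text
time: 3.85
tool_pos: [594.9, 206.2, 37.4]
tcp_rot: [3.141, -0.001, 0.022]
contact_force: [-1.0, -0.3, 4.4]
grip_width: 25.4
finger_force: 30.0
time: 4.65
tool_pos: [593.8, 206.1, 254.7]
tcp_rot: [3.141, 0.003, 0.022]
contact_force: [-0.5, 1.2, -6.2]
grip_width: 25.9
finger_force: 30.0
tcp [593.8 206.1 254.7] rpy [3.141e+00 3.000e-03 2.200e-02] t 4.65 w 25.850968512429844
turn [0.15, 0.1, 88.66] shift [-0.1505, 0.1678, 0.0552]
```

```bash
python3 -m handwheel '[[[0,0,8.5],[-0.03,0.03,0],0.1],[[0,0,17],[-0.06,0.06,0],0.1],[[0,0,25.5],[-0.09,0.09,0],0.1],[[0,0,34],[-0.12,0.12,0],0.1],[[0,0,42.5],[-0.15,0.15,0],0.1],[[0,0,51],[-0.15,0.168,0],0.1],[[0,0,59.5],[-0.15,0.168,0],0.1],[[0,0,68],[-0.15,0.168,0],0.1],[[0,0,76.5],[-0.15,0.168,0],0.1],[[0,0,85],[-0.15,0.168,0],0.1],[[0,0,88.6],[-0.15,0.168,0],0.1],[[0,0,88.6],[-0.15,0.168,0],0.1]]'
python3 -m handwheel '[[[0,0,0],[0,0,0.05],0.1],[[0,0,0],[0,0,0.08],0.1],[[0,0,0],[0,0,0.08],0.1],[[0,0,0],[0,0,0.08],0.1]]'
python3 -c "
from h import *
tool([446.9,35,200],np.pi/2+0.0455)
for n in ('side','wrist'): snap(n,n+'2')
c=load('wrist2');P=cloud(c)
m=(P[...,2]>175)&(P[...,2]<208)&(abs(P[...,0]-447)<60)&(abs(P[...,1]-35)<110);print(rect(P,m))"
```

```text
time: 5.85
tool_pos: [446.7, 35.1, 253.8]
tcp_rot: [3.135, 0.001, -1.525]
contact_force: [-0.1, -0.3, -6.5]
grip_width: 26.0
finger_force: 30.0
time: 6.25
tool_pos: [448.0, 35.0, 176.3]
tcp_rot: [3.139, 0.0, -1.523]
contact_force: [0.2, 0.1, -5.2]
grip_width: 25.7
finger_force: 30.0
tcp [448.   35.  176.3] rpy [ 3.139  0.    -1.523] t 6.25 w 25.680002140786485
turn [0.13, 0.01, 0.12] shift [-0.0, 0.0011, -0.0237]
(array([449.1,  12.4]), 106.5, 58.4, -87.3, 204.9, 17312)
```

View pics/wrist2.png

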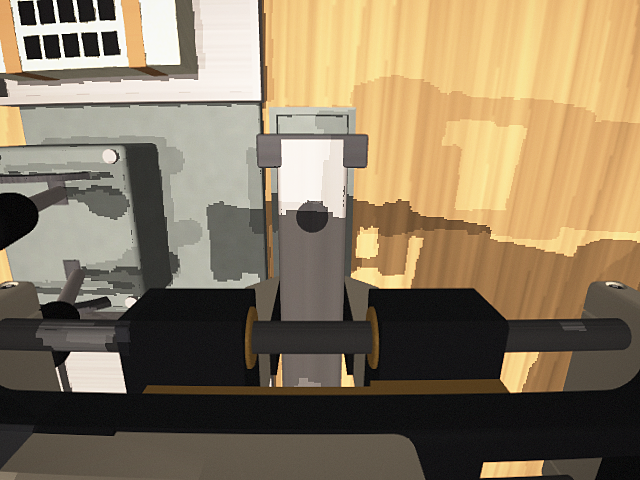

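```bash
python3 -m handwheel '[[[0,0,0],[0,0.001,0.05],0.1],[[0,0,0],[0,0.001,0.09],0.1],[[0,0,0],[0,0.001,0.12],0.1],[[0,0,0],[0,0.001,0.14],0.1],[[0,0,0],[0,0.001,0.148],0.1],[[0,0,0],[0,0.001,0.15],0.1],[[0,0,0],[0,0.001,0.15],0.1],[[0,0,0],[0,0.001,0.15],0.1]]'
```

```text
time: 7.15
tool_pos: [448.5, 34.8, 28.0]
tcp_rot: [-3.139, -0.001, -1.524]
contact_force: [0.3, -0.3, -5.1]
grip_width: 26.1
finger_force: 30.0
```

```bash
python3 -m handwheel '[[[0,0,0],[0,0.0015,0.002],0.1],[[0,0,0],[0,0.0015,0.002],0.1],[[0,0,0],[0,0.0015,0.002],0.1],[[0,0,0],[0,0.0015,0.002],0.45],[[0,0,0],[0,0.0015,0.002],0.45],[[0,0,0],[0,0.0015,0.002],0.45],[[0,0,0],[0,0.0015,-0.03],0.5],[[0,0,0],[0,0.0015,-0.07],0.7],[[0,0,0],[0,0.0015,-0.12],1],[[0,0,0],[0,0.0015,-0.17],1],[[0,0,0],[0,0.0015,-0.22],1],[[0,0,0],[0,0.0015,-0.24],1]]'
python3 - <<'E'
from h import *
c=snap('top','top3');P=cloud(c)
for n,u,v in(('A',144,308),('B',440,288),('C',493,317),('D',448,330)): print(n,rect(P,near(P,u,v,22,18,40)))
m=(P[...,2]>42)&(P[...,2]<60)&(abs(P[...,0]-447)<50)&(abs(P[...,1]-35)<120);print(rect(P,m))
tool([478.7,373.9,150],np.radians(72.3+90))
tool([478.7,373.9,150],np.radians(72.3-90))
c=snap('wrist','w3');P=cloud(c);m=(P[...,2]>42)&(P[...,2]<60)&(abs(P[...,0]-447)<50)&(abs(P[...,1]-35)<120);print(rect(P,m))
print(pose()[2]['joint_positions'].round(2))
E
```

```text
time: 8.35
tool_pos: [447.4, 34.8, 271.9]
tcp_rot: [-3.133, -0.001, -1.524]
contact_force: [0.4, -0.3, -0.8]
grip_width: 81.1
finger_force: 0.0
A (array([479., 374.]), 66.5, 40.4, 71.7, 27.7, 497)
B (array([ 544.2, -305.6]), 64.1, 41.8, 89.4, 28.5, 518)
C (array([ 481.1, -431.3]), 65.1, 43.1, 66.2, 28.6, 526)
D (array([ 449.6, -323.3]), 64.1, 41.6, 83.9, 28.7, 494)
(array([495. , -75.6]), 11.4, 0.9, -77.3, 43.0, 3)
tcp [448.1  34.7 273.1] rpy [-3.131e+00 -2.000e-03 -1.524e+00] t 8.4 w 85.30031677400663
turn [-0.49, -0.46, -69.63] shift [-0.3376, -0.0451, 0.1231]
tcp [448.1  34.7 273.1] rpy [-3.131e+00 -2.000e-03 -1.524e+00] t 8.4 w 85.30031677400663
turn [-0.49, -0.46, -69.63] shift [-0.3376, -0.0451, 0.1231]
(array([459.2,  35.4]), 238.9, 74.8, 89.9, 50.0, 3573)
[-0.09  0.16  1.65 -0.    1.33  3.  ]
```

View pics/w3.png

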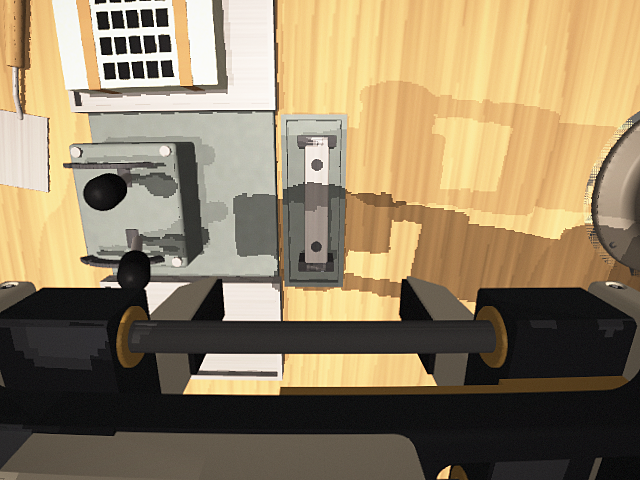

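The strut lies inside the tray, between (317,135) and (317,270), and is flat between the rims. Next is pad A on the left.

```bash
python3 -m handwheel '[[[0,0,-8.5],[-0.05,-0.006,0],1],[[0,0,-17],[-0.1,-0.012,0],1],[[0,0,-25.5],[-0.145,-0.02,0],1],[[0,0,-34],[-0.19,-0.025,0],1],[[0,0,-42.5],[-0.235,-0.03,0.02],1],[[-0.5,-0.5,-51],[-0.28,-0.035,0.04],1],[[-0.5,-0.5,-59],[-0.31,-0.04,0.06],1],[[-0.5,-0.5,-66],[-0.337,-0.045,0.08],1],[[-0.5,-0.5,-70],[-0.337,-0.045,0.1],1],[[-0.5,-0.5,-70],[-0.337,-0.045,0.12],1],[[-0.5,-0.5,-70],[-0.337,-0.045,0.12],1],[[-0.5,-0.5,-70],[-0.337,-0.045,0.12],1]]'
python3 - <<'E'
from h import *
c=snap('wrist','w4');P=cloud(c);m=(P[...,2]>20)&(P[...,2]<38)&(abs(P[...,0]-479)<60)&(abs(P[...,1]-374)<60);print(rect(P,m))
tool([478.9,374,11],np.radians(72-90))
print(pose()[2]['joint_positions'].round(2))
E
```

```text
time: 9.65
tool_pos: [474.7, 373.2, 145.9]
tcp_rot: [3.138, 0.013, -0.303]
contact_force: [1.3, 0.4, 0.8]
grip_width: 91.8
finger_force: 0.0
(array([478.4, 375. ]), 63.3, 42.0, 71.4, 29.0, 4175)
tcp [475.3 373.5 146.9] rpy [ 3.14   0.011 -0.303] t 9.7 w 91.69580836631604
turn [0.12, 0.65, 0.63] shift [0.0048, -0.0018, 0.1359]
[0.54 0.56 1.4  0.01 1.19 2.41]
```

View pics/w4.png

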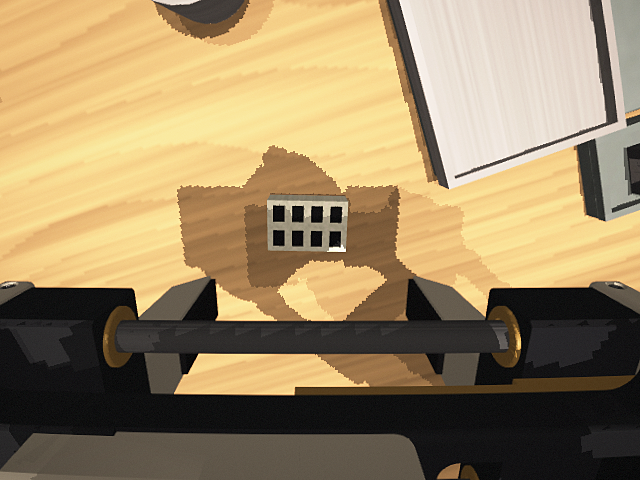

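Pad A is at (308,223), square to the fingers. I'll take it.

```bash
python3 -m handwheel '[[[0.1,0.6,0.8],[0.0045,-0.0022,0.04],1],[[0.1,0.6,0.8],[0.0045,-0.0022,0.08],1],[[0.1,0.6,0.8],[0.0045,-0.0022,0.11],1],[[0.1,0.6,0.8],[0.0045,-0.0022,0.13],1],[[0.1,0.6,0.8],[0.0045,-0.0022,0.136],1],[[0.1,0.6,0.8],[0.0045,-0.0022,0.136],1],[[0.1,0.6,0.8],[0.0045,-0.0022,0.136],0.5],[[0.1,0.6,0.8],[0.0045,-0.0022,0.136],0.5],[[0.1,0.6,0.8],[0.0045,-0.0022,0.136],0.5],[[0.1,0.6,0.8],[0.0045,-0.0022,0.136],0.5],[[0.1,0.6,0.8],[0.0045,-0.0022,0.136],0.5],[[0.1,0.6,0.8],[0.0045,-0.0022,0.136],0.5]]'
python3 -m handwheel '[[[0,0,0],[0,0,-0.03],0.5],[[0,0,0],[0,0,-0.07],0.5],[[0,0,0],[0,0,-0.12],0.5],[[0,0,0],[0,0,-0.14],0.5],[[0,0,0],[0,0,-0.14],0.5],[[0,0,0],[0,0,-0.14],0.5]]'
python3 - <<'E'
from h import *
tool([664.6,202.8,150],0.0475)
E
```

```text
time: 10.9
tool_pos: [478.8, 374.8, 11.4]
tcp_rot: [-3.141, 0.0, -0.317]
contact_force: [-1.6, -1.0, 5.8]
grip_width: 63.9
finger_force: 30.0
time: 11.5
tool_pos: [478.1, 374.3, 149.8]
tcp_rot: [3.14, 0.002, -0.317]
contact_force: [0.0, -0.2, -1.7]
grip_width: 63.5
finger_force: 30.0
tcp [478.1 374.3 149.8] rpy [ 3.14e+00  2.00e-03 -3.17e-01] t 11.5 w 63.51720678587536
turn [0.05, 0.1, -20.86] shift [0.2306, 0.1049, -0.0004]
```

```bash
python3 -m handwheel '[[[0,0,-5],[0.045,0.02,0],0.5],[[0,0,-10],[0.09,0.04,0],0.5],[[0,0,-15],[0.135,0.06,0],0.5],[[0,0,-20],[0.18,0.08,0],0.5],[[0,0,-20.9],[0.215,0.098,0],0.5],[[0,0,-20.9],[0.23,0.105,0.0],0.5],[[0,0,-20.9],[0.23,0.105,0.02],0.5],[[0,0,-20.9],[0.23,0.105,0.05],0.5],[[0,0,-20.9],[0.23,0.105,0.06],0.5],[[0,0,-20.9],[0.23,0.105,0.06],0.5],[[0,0,-20.9],[0.23,0.105,0.06],0.5]]'
python3 - <<'E'
from h import *
tool([664.6,202.8,43],0.0475)
E
```

```text
time: 12.6
tool_pos: [664.5, 203.4, 90.4]
tcp_rot: [3.141, 0.001, 0.048]
contact_force: [-0.1, -0.1, -0.9]
grip_width: 63.7
finger_force: 30.0
tcp [664.5 203.4  90.4] rpy [3.141e+00 1.000e-03 4.800e-02] t 12.6 w 63.70988116029272
turn [0.01, 0.08, 0.06] shift [0.0001, 0.0006, 0.0474]
```

```bash
python3 -m handwheel '[[[0,0,0],[0,0.0006,0.03],0.5],[[0,0,0],[0,0.0006,0.043],0.5],[[0,0,0],[0,0.0006,0.0475],0.5],[[0,0,0],[0,0.0006,0.0485],0.5],[[0,0,0],[0,0.0006,0.0485],0.5],[[0,0,0],[0,0.0006,0.0485],0.8],[[0,0,0],[0,0.0006,0.0485],0.8],[[0,0,0],[0,0.0006,0.0485],0.8],[[0,0,0],[0,0.0006,0.02],0.8],[[0,0,0],[0,0.0006,-0.03],1],[[0,0,0],[0,0.0006,-0.08],1],[[0,0,0],[0,0.0006,-0.13],1]]'
python3 -m handwheel '[[[0,0,0],[-0.02,0.02,-0.04],1],[[0,0,0],[-0.06,0.05,-0.06],1],[[0,0,0],[-0.1,0.09,-0.06],1],[[0,0,0],[-0.13,0.13,-0.06],1],[[0,0,0],[-0.13,0.17,-0.06],1],[[0,0,0],[-0.13,0.22,-0.06],1],[[0,0,0],[-0.13,0.27,-0.06],1],[[0,0,0],[-0.13,0.32,-0.06],1],[[0,0,0],[-0.13,0.37,-0.06],1],[[0,0,0],[-0.13,0.42,-0.06],1],[[0,0,0],[-0.13,0.47,-0.06],1],[[0,0,0],[-0.13,0.51,-0.06],1]]'
python3 - <<'E'
from h import *
c=snap('top','top5');P=cloud(c)
for n,u,v in(('B',440,288),('C',493,317),('D',448,330)): print(n,rect(P,near(P,u,v,32,18,40)))
m=(P[...,2]>52)&(P[...,2]<64)&(abs(P[...,0]-588)<110)&(abs(P[...,1]-199)<66);print('placed',rect(P,m))
tool([544.1,-305.6,150],np.radians(89.2-90))
print(pose()[2]['joint_positions'].round(2))
E
```

```text
time: 13.8
tool_pos: [664.3, 202.5, 222.8]
tcp_rot: [3.142, 0.001, 0.048]
contact_force: [0.7, 0.4, 0.4]
grip_width: 90.8
finger_force: 0.0
time: 15.0
tool_pos: [558.9, -316.0, 280.9]
tcp_rot: [3.141, 0.001, 0.047]
contact_force: [0.2, 0.2, -0.1]
grip_width: 91.9
finger_force: 0.0
B (array([ 544. , -304.9]), 62.4, 41.1, 89.7, 28.6, 330)
C (array([ 481. , -431.5]), 65.6, 42.9, 66.0, 28.7, 522)
D (array([ 479. , -395.8]), 3.6, 0.0, -46.1, 25.5, 2)
placed (array([665.8, 200.4]), 63.2, 42.9, -87.8, 58.0, 509)
tcp [ 558.1 -321.7  279.9] rpy [3.138e+00 2.000e-03 4.300e-02] t 15.05 w 91.97054298710378
turn [0.21, 0.08, 3.24] shift [-0.0131, -0.0172, 0.1298]
[-0.64  0.54  1.06 -0.    1.54  0.89]
```

```bash
python3 -m handwheel '[[[0,0,2],[-0.01,-0.014,0.04],1],[[0,0,3],[-0.012,-0.016,0.08],1],[[0,0,3],[-0.012,-0.016,0.11],1],[[0,0,3],[-0.012,-0.016,0.12],1],[[0,0,3],[-0.012,-0.016,0.12],1],[[0,0,3],[-0.012,-0.016,0.12],1]]'
python3 - <<'E'
from h import *
c=snap('wrist','w6');P=cloud(c);m=(P[...,2]>20)&(P[...,2]<38)&(abs(P[...,0]-544)<50)&(abs(P[...,1]+305)<60);print(rect(P,m))
tool([544.,-305.3,11],np.radians(89.4-90))
E
```

```text
time: 15.65
tool_pos: [547.4, -298.2, 162.5]
tcp_rot: [3.14, -0.001, -0.004]
contact_force: [-0.0, 0.1, -0.4]
grip_width: 91.6
finger_force: 0.0
(array([ 544. , -305.1]), 63.0, 41.8, 88.6, 29.0, 3673)
tcp [ 547.6 -298.3  162.8] rpy [ 3.139e+00 -2.000e-03 -4.000e-03] t 15.7 w 91.77274262545183
turn [0.13, -0.12, 0.37] shift [-0.0039, 0.0066, 0.1518]
```

View pics/w6.png

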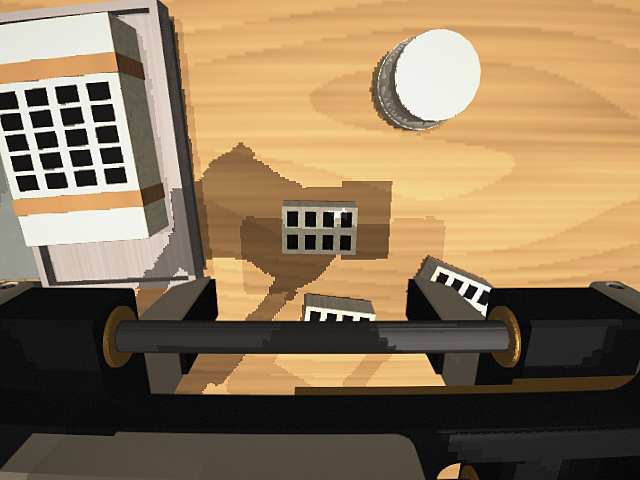

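Pad B is at (320,228), and C (460,285) and D (340,310) are still in place. I'll pick B.

```bash
python3 -m handwheel '[[[0,0,0],[-0.0038,0.0066,0.04],1],[[0,0,0],[-0.0038,0.0066,0.09],1],[[0,0,0],[-0.0038,0.0066,0.125],1],[[0,0,0],[-0.0038,0.0066,0.146],1],[[0,0,0],[-0.0038,0.0066,0.152],1],[[0,0,0],[-0.0038,0.0066,0.152],1],[[0,0,0],[-0.0038,0.0066,0.152],0.5],[[0,0,0],[-0.0038,0.0066,0.152],0.5],[[0,0,0],[-0.0038,0.0066,0.152],0.5],[[0,0,0],[-0.0038,0.0066,0.152],0.5],[[0,0,0],[-0.0038,0.0066,0.152],0.5],[[0,0,0],[-0.0038,0.0066,0.152],0.5]]'
python3 -m handwheel '[[[0,0,0],[0,0,-0.03],0.5],[[0,0,0],[0,0,-0.07],0.5],[[0,0,0],[0,0,-0.12],0.5],[[0,0,0],[0,0,-0.17],0.5],[[0,0,0],[0,0,-0.22],0.5],[[0,0,0],[0,0,-0.26],0.5],[[0,0,0],[0,0,-0.27],0.5],[[0,0,0],[0,0,-0.27],0.5]]'
python3 - <<'E'
from h import *
tool([613.6,200.4,280],0.0475)
E
```

```text
time: 16.9
tool_pos: [542.9, -304.6, 9.5]
tcp_rot: [3.141, -0.0, -0.004]
contact_force: [-1.2, 0.5, 6.1]
grip_width: 64.2
finger_force: 29.9
time: 17.7
tool_pos: [543.2, -304.5, 280.0]
tcp_rot: [3.14, -0.001, -0.004]
contact_force: [0.0, -0.2, -1.8]
grip_width: 63.8
finger_force: 29.9
tcp [ 543.2 -304.5  280. ] rpy [ 3.14e+00 -1.00e-03 -4.00e-03] t 17.7 w 63.782410968578006
turn [0.11, -0.08, -2.96] shift [0.0683, -0.5052, -0.0009]
```

```bash
python3 -m handwheel '[[[0,0,-1],[0.005,-0.045,0],0.5],[[0,0,-2],[0.01,-0.09,0],0.5],[[0,0,-3],[0.015,-0.135,0],0.5],[[0,0,-3],[0.025,-0.18,0],0.5],[[0,0,-3],[0.035,-0.225,0],0.5],[[0,0,-3],[0.04,-0.27,0],0.5],[[0,0,-3],[0.045,-0.315,0],0.5],[[0,0,-3],[0.05,-0.36,0],0.5],[[0,0,-3],[0.055,-0.405,0],0.5],[[0,0,-3],[0.06,-0.45,0],0.5],[[0,0,-3],[0.067,-0.49,0],0.5],[[0,0,-3],[0.068,-0.505,0],0.5]]'
python3 -m handwheel '[[[0,0,0],[0,0,0.05],0.5],[[0,0,0],[0,0,0.1],0.5],[[0,0,0],[0,0,0.15],0.5],[[0,0,0],[0,0,0.18],0.5],[[0,0,0],[0,0,0.19],0.5],[[0,0,0],[0,0,0.19],0.5],[[0,0,0],[0,0,0.19],0.5]]'
python3 - <<'E'
from h import *
tool([613.6,200.4,42],0.0475)
E
```

```text
time: 18.9
tool_pos: [611.8, 204.2, 274.6]
tcp_rot: [-3.141, 0.007, 0.052]
contact_force: [0.6, 0.6, -0.9]
grip_width: 63.8
finger_force: 29.9
time: 19.6
tool_pos: [613.6, 200.3, 89.8]
tcp_rot: [-3.142, -0.001, 0.048]
contact_force: [0.2, -0.3, -0.2]
grip_width: 63.5
finger_force: 29.9
tcp [613.6 200.3  89.8] rpy [-3.142e+00 -1.000e-03  4.800e-02] t 19.6 w 63.50806176586908
turn [-0.0, -0.06, 0.02] shift [-0.0, -0.0001, 0.0478]
```

```bash
python3 -m handwheel '[[[0,0,0],[0,0,0.03],0.5],[[0,0,0],[0,0,0.043],0.5],[[0,0,0],[0,0,0.047],0.5],[[0,0,0],[0,0,0.0485],0.5],[[0,0,0],[0,0,0.0485],0.5],[[0,0,0],[0,0,0.0485],0.8],[[0,0,0],[0,0,0.0485],0.8],[[0,0,0],[0,0,0.0485],0.8],[[0,0,0],[0,0,0.02],0.8],[[0,0,0],[0,0,-0.03],1],[[0,0,0],[0,0,-0.08],1],[[0,0,0],[0,0,-0.13],1]]'
python3 -m handwheel '[[[0,0,0],[-0.02,0.02,-0.04],1],[[0,0,0],[-0.06,0.05,-0.06],1],[[0,0,0],[-0.1,0.09,-0.06],1],[[0,0,1],[-0.13,0.13,-0.06],1],[[0,0,2],[-0.15,0.17,-0.06],1],[[0,0,3],[-0.17,0.22,-0.06],1],[[0,0,5],[-0.18,0.27,-0.06],1],[[0,0,7],[-0.19,0.32,-0.06],1],[[0,0,8],[-0.19,0.37,-0.06],1],[[0,0,9],[-0.19,0.42,-0.06],1],[[0,0,9],[-0.19,0.47,-0.06],1],[[0,0,9],[-0.19,0.51,-0.06],1]]'
python3 - <<'E'
from h import *
c=snap('top','top7');P=cloud(c)
m=(P[...,2]>52)&(P[...,2]<64)&(abs(P[...,0]-588)<110)&(abs(P[...,1]-199)<66)
print('far',rect(P,m&(P[...,0]>641)),'2nd',rect(P,m&(P[...,0]<641)))
tool([450,-323.3,150],np.radians(83-90))
c=snap('wrist','w7');P=cloud(c)
m=((P[...,2]>20)&(P[...,2]<36)&(P[...,1]<-270)&(P[...,0]<560)&(P[...,0]>380)).astype(np.uint8)
n,l,s,_=cv2.connectedComponentsWithStats(m)
for i in range(1,n):
    if s[i,4]>400: print(s[i],rect(P,l==i))
E
```

```text
time: 20.8
tool_pos: [612.6, 200.4, 220.8]
tcp_rot: [3.142, 0.001, 0.048]
contact_force: [1.1, -0.5, 0.6]
grip_width: 90.0
finger_force: 0.0
time: 22.0
tool_pos: [447.3, -320.2, 279.3]
tcp_rot: [3.141, -0.0, -0.109]
contact_force: [2.1, 0.4, 0.2]
grip_width: 92.0
finger_force: 0.0
far (array([665.9, 200. ]), 63.9, 42.9, -87.8, 57.6, 513) 2nd (array([614.3, 198.5]), 64.9, 39.8, -88.1, 57.8, 511)
tcp [ 446.9 -327.3  278.2] rpy [ 3.137  0.    -0.113] t 22.05 w 91.8038673506843
turn [0.29, 0.01, 0.51] shift [0.0026, -0.005, 0.1282]
[ 365  135   66   53 2120] (array([ 481. , -429.7]), 63.0, 41.6, 66.8, 28.9, 2120)
[ 278  181   56   38 2015] (array([ 449.5, -322.1]), 63.1, 41.6, 81.8, 29.0, 2015)
```

```bash
python3 -m handwheel '[[[0.2,0,1],[0.003,-0.004,0.04],1],[[0.2,0,1],[0.003,-0.004,0.09],1],[[0.2,0,1],[0.003,-0.004,0.14],1],[[0.2,0,1],[0.003,-0.004,0.19],1],[[0.2,0,1],[0.003,-0.004,0.2],1],[[0.2,0,1],[0.003,-0.004,0.2],1],[[0.2,0,1],[0.003,-0.004,0.2],1]]'
python3 - <<'E'
from h import *
tool([449.7,-322.5,10.5],np.radians(82.3-90))
E
```

```text
time: 22.8
tool_pos: [452.3, -315.4, 81.2]
tcp_rot: [-3.141, -0.002, -0.126]
contact_force: [0.6, -0.3, 0.0]
grip_width: 91.6
finger_force: 0.0
tcp [ 452.3 -315.4   81.2] rpy [-3.141e+00 -2.000e-03 -1.260e-01] t 22.8 w 91.57553926805592
turn [-0.06, -0.13, 0.47] shift [-0.0018, 0.0074, 0.0707]
```

```bash
python3 -m handwheel '[[[0,0,0.5],[-0.0018,0.0074,0.02],1],[[0,0,0.5],[-0.0018,0.0074,0.045],1],[[0,0,0.5],[-0.0018,0.0074,0.065],1],[[0,0,0.5],[-0.0018,0.0074,0.07],1],[[0,0,0.5],[-0.0018,0.0074,0.07],1],[[0,0,0.5],[-0.0018,0.0074,0.07],0.5],[[0,0,0.5],[-0.0018,0.0074,0.07],0.5],[[0,0,0.5],[-0.0018,0.0074,0.07],0.5],[[0,0,0.5],[-0.0018,0.0074,0.07],0.5],[[0,0,0.5],[-0.0018,0.0074,0.07],0.5],[[0,0,0.5],[-0.0018,0.0074,0.07],0.5]]'
python3 -m handwheel '[[[0,0,0],[0,0,-0.03],0.5],[[0,0,0],[0,0,-0.07],0.5],[[0,0,0],[0,0,-0.12],0.5],[[0,0,0],[0,0,-0.17],0.5],[[0,0,0],[0,0,-0.22],0.5],[[0,0,0],[0,0,-0.26],0.5],[[0,0,0],[0,0,-0.27],0.5],[[0,0,0],[0,0,-0.27],0.5]]'
python3 - <<'E'
from h import *
tool([561.7,197.9,280],0.0475)
E
```

```text
time: 23.9
tool_pos: [448.4, -321.5, 9.3]
tcp_rot: [-3.139, 0.0, -0.135]
contact_force: [-1.4, -0.4, 5.9]
grip_width: 63.8
finger_force: 30.0
time: 24.7
tool_pos: [448.6, -322.5, 279.9]
tcp_rot: [-3.14, -0.001, -0.135]
contact_force: [0.5, 0.5, -1.2]
grip_width: 63.6
finger_force: 30.0
tcp [ 448.6 -322.5  279.9] rpy [-3.14e+00 -1.00e-03 -1.35e-01] t 24.7 w 63.56333492356406
turn [-0.08, -0.08, -10.46] shift [0.042, -0.5309, 0.0007]
```

```bash
python3 -m handwheel '[[[0,0,-2],[0.004,-0.045,0],0.5],[[0,0,-4],[0.007,-0.09,0],0.5],[[0,0,-6],[0.01,-0.135,0],0.5],[[0,0,-8],[0.014,-0.18,0],0.5],[[0,0,-10],[0.018,-0.225,0],0.5],[[0,0,-10.5],[0.022,-0.27,0],0.5],[[0,0,-10.5],[0.026,-0.315,0],0.5],[[0,0,-10.5],[0.03,-0.36,0],0.5],[[0,0,-10.5],[0.033,-0.405,0],0.5],[[0,0,-10.5],[0.036,-0.45,0],0.5],[[0,0,-10.5],[0.04,-0.495,0],0.5],[[0,0,-10.5],[0.042,-0.531,0],0.5]]'
python3 -m handwheel '[[[0,0,0],[0,0,0.05],0.5],[[0,0,0],[0,0,0.1],0.5],[[0,0,0],[0,0,0.15],0.5],[[0,0,0],[0,0,0.18],0.5],[[0,0,0],[0,0,0.19],0.5],[[0,0,0],[0,0,0.19],0.5],[[0,0,0],[0,0,0.19],0.5]]'
python3 - <<'E'
from h import *
tool([561,198.4,41],0.0475)
E
```

```text
time: 25.9
tool_pos: [560.6, 200.6, 276.9]
tcp_rot: [-3.139, 0.006, 0.049]
contact_force: [0.1, -0.0, -1.5]
grip_width: 63.9
finger_force: 30.0
time: 26.6
tool_pos: [562.0, 199.0, 91.2]
tcp_rot: [-3.138, -0.001, 0.048]
contact_force: [0.1, 0.1, -0.6]
grip_width: 63.8
finger_force: 30.0
tcp [562.  199.   91.2] rpy [-3.138e+00 -1.000e-03  4.800e-02] t 26.6 w 63.82614817801228
turn [-0.2, -0.05, 0.04] shift [-0.001, 0.0007, 0.0502]
```

```bash
python3 -m handwheel '[[[0,0,0],[-0.001,0,0.03],0.5],[[0,0,0],[-0.001,0,0.044],0.5],[[0,0,0],[-0.001,0,0.048],0.5],[[0,0,0],[-0.001,0,0.05],0.5],[[0,0,0],[-0.001,0,0.05],0.5],[[0,0,0],[-0.001,0,0.05],0.8],[[0,0,0],[-0.001,0,0.05],0.8],[[0,0,0],[-0.001,0,0.05],0.8],[[0,0,0],[-0.001,0,0.02],0.8],[[0,0,0],[-0.001,0,-0.03],1],[[0,0,0],[-0.001,0,-0.08],1],[[0,0,0],[-0.001,0,-0.13],1]]'
python3 -m handwheel '[[[0,0,0],[-0.01,0.02,-0.04],1],[[0,0,2],[-0.03,0.07,-0.06],1],[[0,0,4],[-0.05,0.12,-0.06],1],[[0,0,8],[-0.07,0.17,-0.06],1],[[0,0,12],[-0.08,0.22,-0.06],1],[[0,0,16],[-0.09,0.27,-0.06],1],[[0,0,20],[-0.1,0.32,-0.06],1],[[0,0,24],[-0.1,0.37,-0.06],1],[[0,0,26],[-0.105,0.42,-0.06],1],[[0,0,26],[-0.105,0.47,-0.06],1],[[0,0,26],[-0.105,0.52,-0.06],1],[[0,0,26],[-0.105,0.57,-0.06],1]]'
python3 - <<'E'
from h import *
c=snap('top','top8');P=cloud(c)
m=(P[...,2]>52)&(P[...,2]<64)&(abs(P[...,0]-588)<110)&(abs(P[...,1]-199)<66)
for a,b in((640,700),(588,640),(500,588)): print(rect(P,m&(P[...,0]>a)&(P[...,0]<b)))
tool([481,-430.2,150],np.radians(66.5-90))
c=snap('wrist','w8');P=cloud(c)
m=((P[...,2]>20)&(P[...,2]<36)&(P[...,1]<-270)&(P[...,0]<590)&(P[...,0]>380)).astype(np.uint8)
n,l,s,_=cv2.connectedComponentsWithStats(m)
for i in range(1,n):
    if s[i,4]>400: print(s[i],rect(P,l==i))
E
```

```text
time: 27.8
tool_pos: [560.1, 198.4, 222.6]
tcp_rot: [-3.138, 0.0, 0.048]
contact_force: [1.1, -0.5, -0.2]
grip_width: 90.6
finger_force: 0.0
time: 29.0
tool_pos: [481.8, -360.8, 279.0]
tcp_rot: [-3.139, 0.001, -0.406]
contact_force: [0.1, 0.1, -0.4]
grip_width: 91.8
finger_force: 0.0
(array([665.4, 200.2]), 63.0, 42.3, -86.6, 58.1, 512)
(array([614.2, 198.4]), 65.0, 39.7, -88.1, 57.8, 511)
(array([561.5, 197.5]), 65.8, 40.9, -87.8, 57.8, 522)
tcp [ 480.9 -368.2  277.5] rpy [ 3.14e+00  1.00e-03 -4.11e-01] t 29.05 w 92.08518594158372
turn [0.07, 0.04, -0.03] shift [0.025, 0.0566, 0.1275]
[ 599    0   41  157 2101] (array([ 468.7, -744.5]), 176.9, 22.4, -0.0, 20.9, 2101)
[ 333  162   57   37 2078] (array([ 480.8, -430. ]), 63.4, 41.2, 67.0, 29.0, 2078)
```

```bash
python3 -m handwheel '[[[0,0,0],[0.02,0.045,0.02],1],[[0,0,0],[0.025,0.055,0.07],1],[[0,0,0],[0.025,0.055,0.12],1],[[0,0,0],[0.025,0.055,0.17],1],[[0,0,0],[0.025,0.055,0.2],1],[[0,0,0],[0.025,0.055,0.2],1],[[0,0,0],[0.025,0.055,0.2],1]]'
python3 - <<'E'
from h import *
tool([480.8,-430,10.5],np.radians(66.6-90))
E
```

```text
time: 29.8
tool_pos: [483.8, -418.5, 79.4]
tcp_rot: [-3.139, 0.001, -0.405]
contact_force: [0.3, -0.1, 0.4]
grip_width: 91.5
finger_force: 0.0
tcp [ 483.8 -418.5   79.4] rpy [-3.139e+00  1.000e-03 -4.050e-01] t 29.8 w 91.54469140992559
turn [-0.15, 0.08, 0.18] shift [0.0018, 0.0119, 0.0688]
```

```bash
python3 -m handwheel '[[[0,0,0.2],[0.0018,0.0119,0.02],1],[[0,0,0.2],[0.0018,0.0119,0.045],1],[[0,0,0.2],[0.0018,0.0119,0.063],1],[[0,0,0.2],[0.0018,0.0119,0.068],1],[[0,0,0.2],[0.0018,0.0119,0.068],1],[[0,0,0.2],[0.0018,0.0119,0.068],0.5],[[0,0,0.2],[0.0018,0.0119,0.068],0.5],[[0,0,0.2],[0.0018,0.0119,0.068],0.5],[[0,0,0.2],[0.0018,0.0119,0.068],0.5],[[0,0,0.2],[0.0018,0.0119,0.068],0.5],[[0,0,0.2],[0.0018,0.0119,0.068],0.5]]'
python3 -m handwheel '[[[0,0,0],[0,0,-0.03],0.5],[[0,0,0],[0,0,-0.07],0.5],[[0,0,0],[0,0,-0.12],0.5],[[0,0,0],[0,0,-0.17],0.5],[[0,0,0],[0,0,-0.22],0.5],[[0,0,0],[0,0,-0.26],0.5],[[0,0,0],[0,0,-0.27],0.5],[[0,0,0],[0,0,-0.27],0.5]]'
python3 - <<'E'
from h import *
tool([510.7,195.5,280],0.0475)
E
```

```text
time: 30.9
tool_pos: [480.5, -430.1, 11.0]
tcp_rot: [-3.139, 0.001, -0.409]
contact_force: [-0.4, 0.7, 5.8]
grip_width: 63.9
finger_force: 30.0
time: 31.7
tool_pos: [480.7, -431.2, 281.6]
tcp_rot: [-3.14, -0.001, -0.409]
contact_force: [-0.7, -0.4, -1.5]
grip_width: 63.4
finger_force: 30.0
tcp [ 480.7 -431.2  281.6] rpy [-3.14e+00 -1.00e-03 -4.09e-01] t 31.7 w 63.35445967607002
turn [-0.08, -0.06, -26.16] shift [-0.2218, -0.5869, 0.0024]
```

```bash
python3 -m handwheel '[[[0,0,-2.5],[-0.017,-0.045,0],0.5],[[0,0,-5],[-0.034,-0.09,0],0.5],[[0,0,-7.5],[-0.051,-0.135,0],0.5],[[0,0,-10],[-0.068,-0.18,0],0.5],[[0,0,-13],[-0.085,-0.225,0],0.5],[[0,0,-16],[-0.102,-0.27,0],0.5],[[0,0,-19],[-0.119,-0.315,0],0.5],[[0,0,-22],[-0.136,-0.36,0],0.5],[[0,0,-25],[-0.153,-0.405,0],0.5],[[0,0,-26.1],[-0.17,-0.45,0],0.5],[[0,0,-26.1],[-0.187,-0.495,0],0.5],[[0,0,-26.1],[-0.204,-0.54,0],0.5]]'
python3 - <<'E'
from h import *
tool([510.7,196,90],0.0475)
E
```

```text
time: 32.9
tool_pos: [506.7, 147.6, 279.3]
tcp_rot: [-3.139, 0.006, 0.046]
contact_force: [0.8, -0.8, -0.6]
grip_width: 63.9
finger_force: 30.0
tcp [506.7 147.6 279.3] rpy [-3.139  0.006  0.046] t 32.9 w 63.89394714530123
turn [-0.16, 0.32, -0.06] shift [0.0073, -0.0477, 0.1894]
```

```bash
python3 -m handwheel '[[[0,0,0],[0.003,-0.035,0.0],0.5],[[0,0,0],[0.004,-0.048,0.03],0.5],[[0,0,0],[0.004,-0.048,0.08],0.5],[[0,0,0],[0.004,-0.048,0.13],0.5],[[0,0,0],[0.004,-0.048,0.175],0.5],[[0,0,0],[0.004,-0.048,0.19],0.5],[[0,0,0],[0.004,-0.048,0.19],0.5],[[0,0,0],[0.004,-0.048,0.19],0.5]]'
python3 - <<'E'
from h import *
tool([510.7,196,42],0.0475)
E
```

```text
time: 33.7
tool_pos: [509.0, 194.3, 91.3]
tcp_rot: [-3.139, 0.003, 0.046]
contact_force: [0.2, 0.4, 0.1]
grip_width: 63.4
finger_force: 30.0
tcp [509.  194.3  91.3] rpy [-3.139e+00  3.000e-03  4.600e-02] t 33.7 w 63.394207975980294
turn [-0.16, 0.17, -0.06] shift [0.002, -0.0014, 0.0493]
```

```bash
python3 -m handwheel '[[[0,0,0],[0.0015,-0.0014,0.03],0.5],[[0,0,0],[0.0015,-0.0014,0.043],0.5],[[0,0,0],[0.0015,-0.0014,0.048],0.5],[[0,0,0],[0.0015,-0.0014,0.0495],0.5],[[0,0,0],[0.0015,-0.0014,0.0495],0.5],[[0,0,0],[0.0015,-0.0014,0.0495],0.8],[[0,0,0],[0.0015,-0.0014,0.0495],0.8],[[0,0,0],[0.0015,-0.0014,0.0495],0.8],[[0,0,0],[0.0015,-0.0014,0.02],0.8],[[0,0,0],[0.0015,-0.0014,-0.03],0.8],[[0,0,0],[0.0015,-0.0014,-0.08],0.5],[[0,0,0],[0.0015,-0.0014,-0.13],0]]'
python3 -m handwheel '[[[0,0,0],[-0.05,0.02,-0.05],0],[[0,0,0],[-0.1,0.04,-0.05],0],[[0,0,0],[-0.1,0.04,-0.05],0],[[0,0,0],[-0.1,0.04,-0.05],0],[[0,0,0],[-0.1,0.04,-0.05],0]]'
python3 - <<'E'
from h import *
c=snap('top','top9');P=cloud(c)
m=(P[...,2]>52)&(P[...,2]<64)&(abs(P[...,0]-588)<110)&(abs(P[...,1]-199)<66)
for a,b in((640,700),(588,640),(536,588),(480,536)):
    if (m&(P[...,0]>a)&(P[...,0]<b)).sum()>10: print(rect(P,m&(P[...,0]>a)&(P[...,0]<b)))
x=c['image'][195:360,170:410]; cv2.imwrite('pics/z9.png',cv2.resize(x,(800,550),interpolation=cv2.INTER_CUBIC)[:,:,::-1])
tool([450,150,250],0.0475)
w=snap('wrist','w9')
for n,D in(('t',P),('w',cloud(w))):
    m=(D[...,2]>120)&(D[...,2]<196)&(abs(D[...,0]-605)<50)&(abs(D[...,1]-68)<22)
    q=D[m]; print(n,len(q)); 
    if len(q): print(np.median(q,0).round(1), q[q[:,2]>q[:,2].max()-6].mean(0).round(1))
E
```

```text
time: 34.9
tool_pos: [510.9, 195.5, 224.7]
tcp_rot: [-3.138, 0.0, 0.047]
contact_force: [0.8, 0.1, -0.7]
grip_width: 61.7
finger_force: 0.0
time: 35.4
tool_pos: [413.5, 150.9, 273.0]
tcp_rot: [-3.138, -0.002, 0.046]
contact_force: [0.4, 0.7, -0.9]
grip_width: 21.9
finger_force: 0.0
(array([671.9, 201.7]), 65.0, 42.3, -87.3, 58.0, 517)
(array([613.6, 198.8]), 65.0, 40.6, -88.1, 58.0, 514)
(array([561.4, 197.3]), 65.2, 40.8, -88.3, 58.0, 530)
(array([511.3, 194.5]), 66.4, 41.1, -85.1, 57.8, 534)
tcp [413.8 151.  272.5] rpy [-3.138e+00 -1.000e-03  4.600e-02] t 35.45 w 17.955192029357615
turn [-0.2, -0.03, -0.07] shift [0.0361, 0.0028, 0.0225]
t 182
[588.5  66.6 183.7] [583.4  67.1 190.8]
w 159
[572.4  70.2 182.5] [572.4  68.8 183.8]
```

View pics/z9.png

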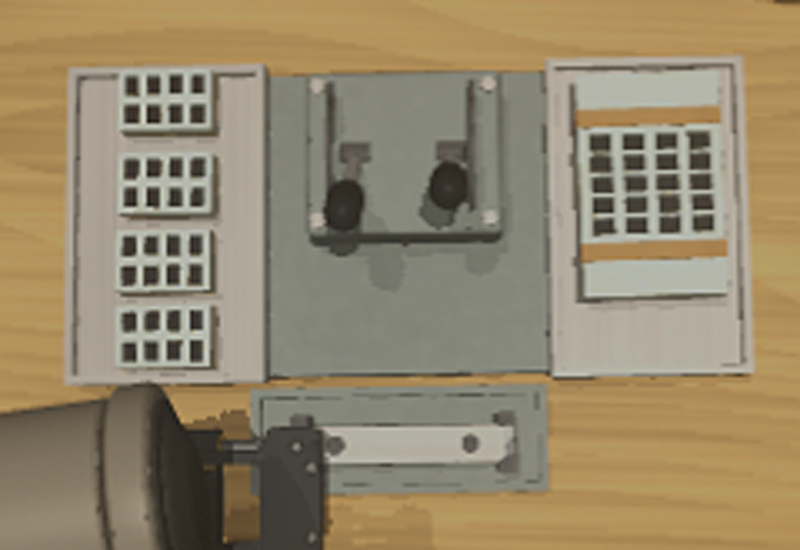

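View pics/w9.png

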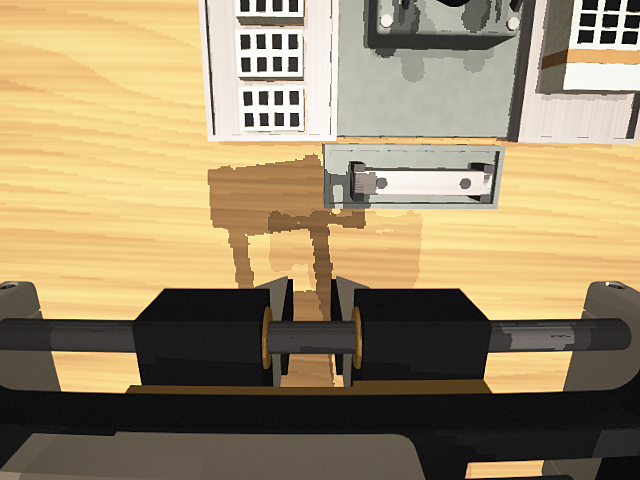

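The zoom shows all four pads flat in the left bed, but the far one has been knocked to about (167,100) and now lies against the far wall. I'll check that it isn't tilted.

Run:
```python
from h import *
c=load('top9'); P=cloud(c)
m=(P[...,2]>45)&(P[...,2]<75)&(abs(P[...,1]-201)<40)&(P[...,0]>640)&(P[...,0]<705)
q=P[m]; 
for a in range(640,705,8):
    s=q[(q[:,0]>=a)&(q[:,0]<a+8)]; 
    if len(s): print(a,len(s),np.median(s[:,2]).round(1),np.percentile(s[:,2],[5,95]).round(1))
tool([530,63.2,250],0.0475)
```

```text
648 85 57.6 [46.3 61.3]
656 102 58.7 [53.4 62.2]
664 97 58.4 [52.8 61.3]
672 107 57.7 [54.  61.2]
680 97 57.8 [53.7 61.9]
688 54 57.7 [54.7 61.1]
tcp [413.9 151.  272.1] rpy [-3.138  0.     0.046] t 35.5 w 13.977154551324224
turn [-0.2, 0.02, -0.06] shift [0.1119, 0.0932, 0.0217]
```

The far pad's top is level at 58 mm, so it lies flat on the floor. Now the lever.

```bash
python3 -m handwheel '[[[0,0,0],[0.04,0.03,0],0],[[0,0,0],[0.08,0.06,0],0],[[0,0,0],[0.112,0.093,0],0],[[0,0,0],[0.112,0.093,0.02],0],[[0,0,0],[0.112,0.093,0.05],0],[[0,0,0],[0.112,0.093,0.09],0],[[0,0,0],[0.112,0.093,0.116],0],[[0,0,0],[0.112,0.093,0.116],0],[[0,0,0],[0.112,0.093,0.116],0]]'
python3 - <<'E'
from h import *
tool([560,64.7,156],0.0475)
snap('side','side10'); c=load('side10')['image']; cv2.imwrite('pics/z10.png',cv2.resize(c[150:310,200:400],(800,640))[:600,:,::-1])
E
```

```text
time: 36.4
tool_pos: [530.0, 63.6, 155.7]
tcp_rot: [-3.138, 0.001, 0.047]
contact_force: [-0.2, -0.0, -0.0]
grip_width: 0.3
finger_force: 0.0
tcp [530.   63.6 155.7] rpy [-3.138e+00  1.000e-03  4.700e-02] t 36.4 w 0.33737840569326216
turn [-0.2, 0.08, -0.05] shift [0.03, 0.0003, -0.0003]
```

View pics/z10.png

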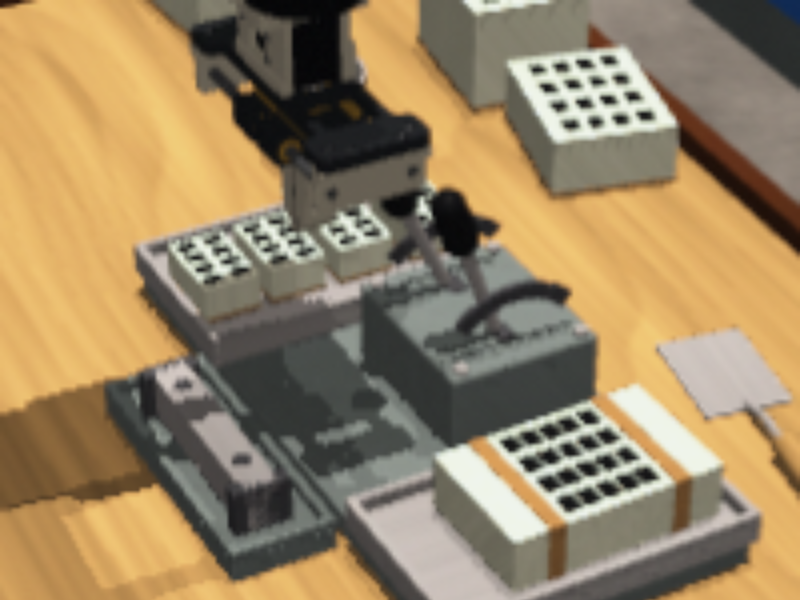

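The side view shows the closed fingers at about (350,200), just behind the left knob at (400,205). Pads and strut look right. Pushing.

```bash
python3 -m handwheel '[[[0,0,0],[0.02,0,0],0],[[0,0,0],[0.035,0,0],0],[[0,0,0],[0.05,0,0],0],[[0,0,0],[0.06,0,0],0],[[0,0,0],[0.07,0,0],0],[[0,0,0],[0.08,0,0],0],[[0,0,0],[0.085,0,0],0]]'
python3 -m handwheel '[[[0,0,0],[0.01,0,0],0],[[0,0,0],[0.018,0,0],0],[[0,0,0],[0.025,0,0],0],[[0,0,0],[0.03,0,0],0],[[0,0,0],[0.03,0,0],0]]'
python3 - <<'E'
from h import *
c=snap('side','side11')['image']; cv2.imwrite('pics/z11.png',cv2.resize(c[150:270,220:380],(800,600))[:,:,::-1])
E
```

```text
time: 37.15
tool_pos: [614.2, 67.6, 158.2]
tcp_rot: [-3.138, 0.001, 0.047]
contact_force: [-13.0, -1.0, 9.5]
grip_width: 0.4
finger_force: 6.4
time: 37.65
tool_pos: [645.7, 68.9, 157.4]
tcp_rot: [-3.138, -0.003, 0.047]
contact_force: [-0.3, -0.2, 0.3]
grip_width: 0.2
finger_force: 0.0
```

View pics/z11.png

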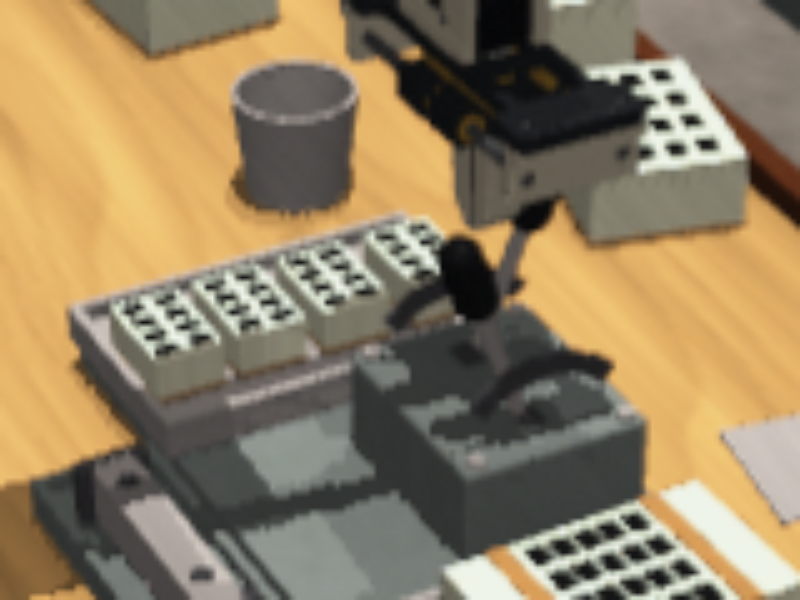

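The left lever has snapped forward, with its handle at (535,215), and the contact force is gone. I'll back off and check.

```bash
python3 -m handwheel '[[[0,0,0],[-0.03,0,0],0],[[0,0,0],[-0.07,0,0],0],[[0,0,0],[-0.11,0,-0.01],0],[[0,0,0],[-0.13,0,-0.05],0],[[0,0,0],[-0.15,0,-0.1],0],[[0,0,0],[-0.2,0,-0.12],0],[[0,0,0],[-0.22,0,-0.12],0],[[0,0,0],[-0.22,0,-0.12],0],[[0,0,0],[-0.22,0,-0.12],0],[[0,0,0],[-0.22,0,-0.12],0]]'
python3 - <<'E'
from h import *
c=snap('top','top12');P=cloud(c)
m=(P[...,2]>52)&(P[...,2]<64)&(abs(P[...,0]-588)<110)&(abs(P[...,1]-199)<66)
for a,b in((643,700),(588,640),(536,588),(480,536)): print(rect(P,m&(P[...,0]>a)&(P[...,0]<b)))
print('pile',rect(P,near(P,366,250,45,60,80)))
for y in(68,4):
    q=P[(P[...,2]>130)&(P[...,2]<212)&(abs(P[...,0]-640)<75)&(abs(P[...,1]-y)<24)]; t=q[q[:,2]>q[:,2].max()-12].mean(0); print(y,t.round(1),'lever',.5+np.arctan2(t[0]-635,t[2]-65))
q=P[(P[...,2]>130)&(abs(P[...,0]-640)<75)&(abs(P[...,1]-4)<24)]
cv2.imwrite('pics/z12.png',cv2.resize(c['image'][150:390,100:420],(800,600))[:,:,::-1])
E
```

```text
time: 38.7
tool_pos: [425.3, 58.2, 275.9]
tcp_rot: [-3.138, -0.0, 0.046]
contact_force: [-0.0, 0.3, 0.6]
grip_width: 0.2
finger_force: 0.0
(array([672.2, 201.8]), 64.9, 42.4, -87.6, 57.8, 511)
(array([614.4, 198.8]), 64.9, 39.6, -88.5, 57.9, 511)
(array([561.4, 197.2]), 65.5, 41.0, -88.4, 57.7, 520)
(array([511.7, 194.5]), 65.3, 41.0, -86.1, 58.1, 525)
pile (array([ 622.2, -128.2]), 150.7, 94.8, 3.7, 70.4, 2855)
68 [689.3  71.  186.6] lever 0.9201934606128545
4 [597.7   2.6 192.6] lever 0.21542004881520604
```

View pics/z12.png

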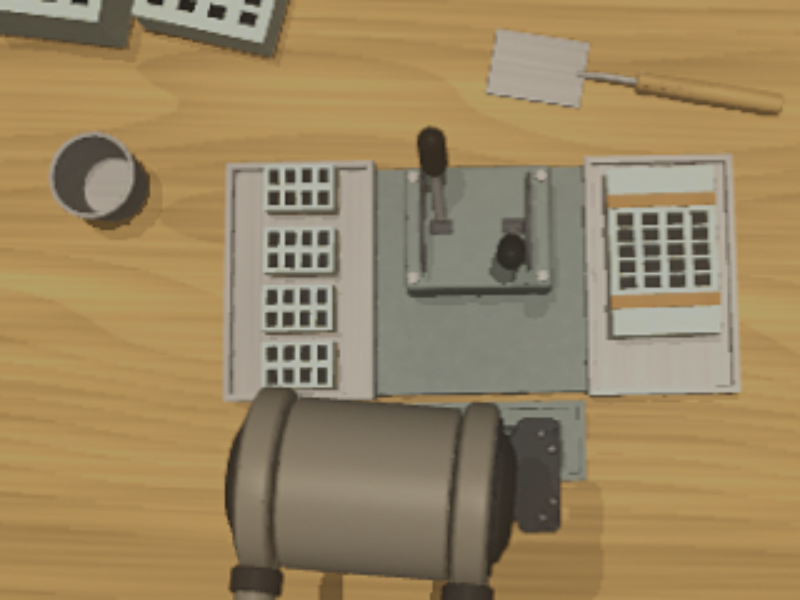

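The left lever is forward in its notch (430,150), the right lever is unchanged (510,250), the four pads lie flat in a row, and the pile hasn't moved. Handing in.

```bash
python3 -c "
from plant import close_job
print(close_job())"
```

```text
the job is handed in; nothing more can be done
None
```

I handed the job in: the strut is in the tray, all four pads lie flat in the left bed (one was knocked against the far wall but is still level), and the left lever is in its float notch, with the pile and right lever untouched.

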